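# Line up the honey jar range on the display shelf

### The job

Set up the honey range for the catalogue photo: stand the four loose gold-lidded jars from the bench (not those packed in the cases) on the white display shelf, one upright in the middle of each wooden disc, stepping down in height from the tallest next to the tall white side panel to the smallest at the far end. Set each jar down gently rather than dropping it, and do not tip over any jar or the squeeze bottle that stands among them.

Things in the scene. Friction and masses are not known exactly. Their poses are not given: they have to be found in the camera images.
- jar_xl_mid (a point): The tallest of the four filled honey jars: round amber glass 62 mm across with straight sides up to 98 mm, a plain paper band, and a gold metal twist-off lid 57 mm across on top; 118 mm tall overall. It starts standing upright on the bench. This point is its centre, half-way up (59 mm above its underside, 59 mm below the lid's top); z is up its axis. Hold it round the upper half of the glass, just below the lid, so that the gripper's body stays clear of the lid.
- jar_l_mid (a point): The second tallest of the four filled honey jars: round amber glass 58 mm across with straight sides up to 74 mm, a plain paper band, and a gold metal twist-off lid 53 mm across on top; 94 mm tall overall. It starts standing upright on the bench. This point is its centre, half-way up (47 mm above its underside, 47 mm below the lid's top); z is up its axis. Hold it round the upper half of the glass, just below the lid, so that the gripper's body stays clear of the lid.
- jar_m_mid (a point): The third tallest (second smallest) of the four filled honey jars: round amber glass 52 mm across with straight sides up to 50 mm, a plain paper band, and a gold metal twist-off lid 47 mm across on top; 70 mm tall overall. It starts standing upright on the bench. This point is its centre, half-way up (35 mm above its underside, 35 mm below the lid's top); z is up its axis.
- jar_s_mid (a point): The smallest of the four filled honey jars: round amber glass 44 mm across with straight sides up to 28 mm, a plain paper band, and a gold metal twist-off lid 39 mm across on top; 48 mm tall overall. It starts standing upright on the bench. This point is its centre, half-way up (24 mm above its underside, 24 mm below the lid's top); z is up its axis.
- disc_1_top (a point): Round wooden disc no. 1 of four in a row along the white display shelf (numbered along the row, 1 and 4 are the ends); 80 mm across, 12 mm thick, fixed, flat top of darker wood with a pale rim 9 mm wide. The point is the centre of its top face, 30 mm above the bench; discs lie about 88 mm apart; z is up. The shelf is a white board 120 x 420 mm, 18 mm thick, lying on the bench under the discs.
- disc_2_top (a point): Round wooden disc no. 2 of four in a row along the white display shelf (numbered along the row, 1 and 4 are the ends); 80 mm across, 12 mm thick, fixed, flat top of darker wood with a pale rim 9 mm wide. The point is the centre of its top face, 30 mm above the bench; discs lie about 88 mm apart; z is up. The shelf is a white board 120 x 420 mm, 18 mm thick, lying on the bench under the discs.
- disc_3_top (a point): Round wooden disc no. 3 of four in a row along the white display shelf (numbered along the row, 1 and 4 are the ends); 80 mm across, 12 mm thick, fixed, flat top of darker wood with a pale rim 9 mm wide. The point is the centre of its top face, 30 mm above the bench; discs lie about 88 mm apart; z is up. The shelf is a white board 120 x 420 mm, 18 mm thick, lying on the bench under the discs.
- disc_4_top (a point): Round wooden disc no. 4 of four in a row along the white display shelf (numbered along the row, 1 and 4 are the ends); 80 mm across, 12 mm thick, fixed, flat top of darker wood with a pale rim 9 mm wide. The point is the centre of its top face, 30 mm above the bench; discs lie about 88 mm apart; z is up. The shelf is a white board 120 x 420 mm, 18 mm thick, lying on the bench under the discs.
- side_panel: The tall white side panel, an upright plate 110 mm wide, 6 mm thick and 90 mm high, its top 108 mm above the bench, fixed across one end of the display shelf, about 66 mm beyond the middle of the nearest disc. It may be at either end; the other end has only a low white stop 16 mm high. Origin: centre of its underside; y is normal to the plate, along the row.
- squeeze_bottle_mid (a point): A bystander: a slim honey squeeze bottle standing upright on the bench among the jars, amber with a blue band and a yellow nozzle cap, 52 mm across, 158 mm tall, loose; not part of the line-up. The point is on its axis 75 mm above its underside. (An open empty glass jar, 60 mm across at the rim and 85 mm tall, also stands among the jars and is not listed.)
Things that resemble listed ones, but are neither listed nor needed, are in the scene too. What is shaped like the part that bears jar_l_mid but pink is not meant.

How it is judged:
By the outcome, as a careful person would: the job done as asked, in the order asked, and still so for the second after the job is handed in, with the robot touching nothing.
It also fails if it takes over 104 s, if anything falls off the work surface, if the arm or the gripper's body presses on something with over 40 N, if the wrist force passes 120 N, or if a joint passes its speed limit or range.

### The arm

A 6-joint arm with a two-finger parallel gripper is mounted at the origin on the work surface. World frame = base frame: x ahead of the robot, y to its left, z up, the work surface at z = 0. Lengths are in m, angles in rad, forces in N, time in s.
With the tool pointing down it reaches from about 0.35 to 0.775 m from the base axis. Payload 7.3 kg.
Tool frame: the origin (TCP) lies at the very end of the fingers, on their centre line; the grasp point (between the pads) lies 19 mm behind it (robot.pinch_z is the distance from the TCP to the grasp point, in m); z points along the fingers, y is the line along which they close (so a half turn about z gives the same grasp; the last joint's range is limited). The gripper opens to 92 mm and grips with 3 to 60 N. Pads are 19 mm wide; open, the fingers measure 130 mm over their backs; the gripper's body (75 mm by 190 mm) begins 47 mm behind the grasp point.
Start: joints at [1.188, 0.342, 1.524, -0, 1.275, -0.146], TCP at [0.123, 0.51, 0.227] pointing down, gripper open.
Joint ranges: [-2.53, 2.53], [-0.77, 2.02], [0.04, 2.7], [-1, 4.14], [0.28, 2.66], [-3.11, 3.11]. Speed limits (rad/s): [2.57, 2.57, 3.14, 3.14, 3.14, 3.14].

### API

Orientations are given as [roll, pitch, yaw] about the fixed x, y, z axes, in that order (R = Rz(yaw) Ry(pitch) Rx(roll)).
In Python, from cell import robot gives the robot as it stands.
- The arm moves only by the tool move_arm, never from a script. Its argument "motion" is a list of rows, each a list of 6 numbers: the shift along the tool's x, y, z in units of 0.1 m (1.0 is 0.1 m), then the turn, a rotation vector about the tool's x, y, z in units of pi rad (1.0 is pi rad). In form: [[dx, dy, dz, rx, ry, rz], ...]. A call has 1 to 12 rows; each row is the pose to reach, as a shift and turn from the pose commanded when the call began, along the tool's axes at that moment, turning the shorter way round; what a row does not reach only later rows make up. A row lasts 1/8 s, in which the tool goes at most 62.5 mm and 10.7 degrees, less where a joint would pass 70% of its speed; a pose out of reach is approached as far as the arm can. A call with a number of a shift or a turn outside -1 to 1 is refused whole. A call with a gripper value outside its range is refused whole. "fingers" is the opening, from -1 (shut) to 1 (fully open), set as the call begins (left out, the last holds). The fingers move at their own pace and stop on an object; "newtons" is the grip in N (left out, the last holds). Time passes only in rows, so rows that repeat a pose let the fingers close. It gives the time, the measured TCP pose, the force, the opening and the grip force at its end, in the units of the state.
- robot.observe(): the state, without advancing time (a new reading comes with each control period).
- robot.read_camera(name): name is "scene" or "top" or "wrist"; returns a dict with "image" (420x560x3 uint8, red, green, blue), "range_z" (420x560 float32, m along the optical axis (not along the pixel's ray), 0 where there is no reading), "vfov" (degrees; the focal length in pixels is half the picture's height over the tangent of half this angle, whatever the lens; pixels are square), "cx", "cy" (the principal point, pixels), "extrinsics" (4x4, takes a point from camera to world coordinates); the wrist camera has in their place "hand_eye" (4x4, takes a point from camera to tool coordinates, whose origin is the TCP and whose axes are the flange's). Camera axes: x right, y up, looking along -z (the intrinsics and any distortion apply to the point x, -y, -z); pixel columns grow to the right and rows downward; lengths in m; the calibration is good to about 2 mm. A picture is of the moment at which its call begins: read the wrist's pose just before it.
- robot.hand_in(): hands the job in; it is judged then, once.
The state is a dict: "time": time; "qpos": joint angles; "qvel": joint speeds; "joint_efforts": joint torques, N m; "tool_pos": TCP position; "tool_rot": TCP orientation; "contact_force": force on the tool from outside, world axes, zero at the start; "torque": the same for the moment, N m; "opening": finger opening in m; "grip_force": force on a finger pad.
Only numpy, scipy, OpenCV 4.12 (cv2) and the standard library are available. Lean on these libraries where they do the work, as an engineer would, in place of code of your own. Each camera call takes 0.05 s, during which the arm holds its last target. There are 200 camera calls.

## Working session

There is one attempt and no reset: what is moved stays moved. The work goes in short steps, Python scripts to look and compute and a tool call to move; the robot and the scene stay as the last step left them, time stands still between calls to the robot, and variables do not carry over. Pictures are saved under pics/ and viewed, at most 14 in all, crops included, and the job is handed in when it is done.

Besides the shell and the picture viewer there is one more tool, called after "Emit:" in YAML: its name, and indented under it one key for each argument. move_arm: Moves the arm, as the interface text tells. Shifts and turns lie within -1 to 1; 1 stands for 0.1 m of shift or pi rad of turn. Its arguments: {"type":"object","properties":{"motion":{"type":"array"},"fingers":{"type":"number"},"newtons":{"type":"number"}},"required":["motion"]}

```bash
mkdir -p pics; ls; cat > h.py <<'E'
import numpy as np, cv2
from cell import robot
def save(n,name):
    c=robot.read_camera(n); np.savez(f'pics/{name}.npz',**c); cv2.imwrite(f'pics/{name}.png',c['image'][:,:,::-1]); return c
E
python3 - <<'E'
from h import *
s=robot.observe(); print({k:np.round(v,3) for k,v in s.items()})
for n in ['scene','top']:
    c=save(n,n+'0'); print(n,c.keys(),c['vfov'],c['cx'],c['cy'],np.round(c['extrinsics'],3).tolist())
E
```

```text
pics
{'time': np.float64(0.0), 'qpos': array([ 1.188,  0.343,  1.525,  0.   ,  1.275, -0.146]), 'qvel': array([-0.   ,  0.   ,  0.   , -0.002, -0.   ,  0.001]), 'joint_efforts': array([ -0.   , -43.125, -24.422,   0.072,   0.056,  -0.   ]), 'tool_pos': array([0.123, 0.51 , 0.226]), 'tool_rot': array([-3.14 , -0.   ,  2.905]), 'contact_force': array([ 0.126, -0.596, -0.219]), 'torque': array([ 0.025, -0.007,  0.025]), 'grip_force': np.float64(0.0), 'opening': np.float64(0.092)}
scene dict_keys(['image', 'range_z', 'vfov', 'cx', 'cy', 'extrinsics']) 51.090702229844474 276.2329443276071 212.8595040948768 [[-0.712, -0.459, 0.531, 1.058], [0.702, -0.459, 0.545, 0.554], [-0.006, 0.761, 0.649, 0.767], [0.0, 0.0, 0.0, 1.0]]
top dict_keys(['image', 'range_z', 'vfov', 'cx', 'cy', 'extrinsics']) 42.03095885056642 280.75477998708703 204.32489240213468 [[-0.021, 0.986, -0.165, 0.208], [-1.0, -0.021, 0.0, -0.022], [-0.003, 0.165, 0.986, 1.662], [0.0, 0.0, 0.0, 1.0]]
```

View pics/scene0.png

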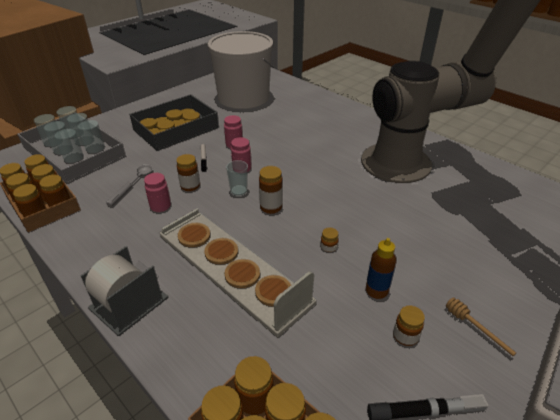

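View pics/top0.png

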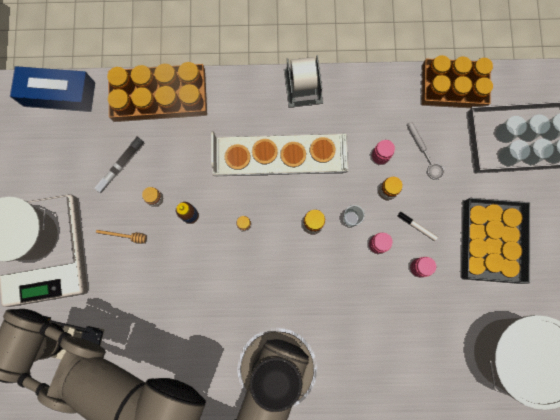

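The scene view shows jars XL (270,190), L (188,172), S (330,239) and M (409,325), the bottle (381,270), and the side panel at (293,297). The top view shows the lids at (315,220), (393,186), (243,223) and (151,196), and the discs at (237,157), (264,151), (293,154) and (323,150). The panel is at the left (+y) end, at (213,150).

```bash
cat >> h.py <<'E'
def cloud(c,T=None):
    T=c['extrinsics'] if T is None else T
    h,w=c['range_z'].shape; f=h/2/np.tan(np.radians(c['vfov'])/2); v,u=np.mgrid[:h,:w]; r=c['range_z']
    P=np.stack([(u-c['cx'])/f*r,-(v-c['cy'])/f*r,-r],-1)
    return P@T[:3,:3].T+T[:3,3]
def ray(c,uv,T=None):
    T=c['extrinsics'] if T is None else T
    f=c['range_z'].shape[0]/2/np.tan(np.radians(c['vfov'])/2)
    d=T[:3,:3]@np.array([(uv[0]-c['cx'])/f,-(uv[1]-c['cy'])/f,-1]); return T[:3,3],d
def tri(a,b):
    (o,d),(p,e)=a,b; s=np.linalg.lstsq(np.stack([d,-e],1),p-o,rcond=None)[0]
    A,B=o+s[0]*d,p+s[1]*e; return (A+B)/2,np.linalg.norm(A-B)
E
cat > m.py <<'E'
from h import *
C={n:dict(np.load(f'pics/{n}0.npz')) for n in ['top','scene']}
pts={'XL':((315,220),(270,176)),'L':((393,186),(187,161)),'M':((151,196),(409,316)),'S':((243,223),(330,234)),'bot':((182,208),(387,246)),
'd1':((237,157),(274,290)),'d2':((264,151),(242,272)),'d3':((293,154),(221,250)),'d4':((323,150),(194,234))}
for k,pp in pts.items():
    R=[];out=[]
    for n,p in zip(['top','scene'],pp):
        c=C[n]; W=cloud(c); hsv=cv2.cvtColor(c['image'],cv2.COLOR_RGB2HSV)
        m=(hsv[...,1]>110)&(c['range_z']>0)&(hsv[...,0]<35)
        v,u=np.mgrid[:420,:560]; m&=np.hypot(u-p[0],v-p[1])<26
        if k[0]=='d': m&=(np.abs(W[...,2]-.03)<.012)
        l,lab=cv2.connectedComponents(m.astype(np.uint8)); m=lab==(lab[p[1],p[0]] or -1)
        zt=np.percentile(W[m][:,2],97 if k[0]!='d' else 50); t=m&(np.abs(W[...,2]-zt)<.006)
        (x,y),(a,b),_=cv2.fitEllipse(cv2.convexHull(np.argwhere(t)[:,::-1].astype(np.int32)))
        R.append(ray(c,(x,y))); out.append((np.round((x,y,a,b),1).tolist(),np.round(np.median(W[t],0),4).tolist(),int(t.sum())))
    P,e=tri(*R); print(k,np.round(P,4),round(e,4),*out,sep=' | ')
c=C['top'];W=cloud(c);print('bench z',np.median(W[230:260,250:300,2]),'scene',np.median(cloud(C['scene'])[180:220,300:360,2]))
for n in C:
    W=cloud(C[n]); t=(np.abs(W[...,2]-.105)<.007)&(np.abs(W[...,0]-.53)<.1)&(W[...,1]>.08)&(W[...,1]<.25); print(n,t.sum(),W[t].min(0),W[t].max(0)) if t.any() else 0
E
python3 m.py
```

```text
XL | [ 0.4223 -0.1185  0.1132] | 0.0013 | ([314.5, 219.0, 19.1, 19.2], [0.4214, -0.1185, 0.1196], 152) | ([270.0, 172.4, 13.9, 21.4], [0.427, -0.1142, 0.1184], 230)
L | [ 0.5217 -0.353   0.0899] | 0.0021 | ([392.9, 185.0, 16.9, 17.3], [0.52, -0.3508, 0.0952], 139) | ([185.5, 159.4, 11.0, 18.5], [0.5254, -0.3478, 0.0948], 164)
M | [0.5136 0.3671 0.0647] | 0.0008 | ([149.7, 194.1, 14.4, 14.9], [0.5129, 0.3644, 0.0714], 88) | ([411.7, 315.5, 19.2, 25.2], [0.5183, 0.369, 0.0707], 385)
S | [0.4284 0.0929 0.0439] | 0.0009 | ([242.4, 221.7, 11.1, 12.3], [0.4247, 0.0941, 0.0505], 50) | ([329.8, 233.1, 11.9, 15.5], [0.4316, 0.0949, 0.0487], 142)
bot | [0.4536 0.2554 0.1429] | 0.0009 | ([182.1, 209.3, 5.7, 8.9], [0.4559, 0.2561, 0.1519], 17) | ([387.0, 242.2, 7.5, 8.6], [0.4625, 0.2591, 0.1517], 44)
d1 | [0.6356 0.1061 0.0266] | 0.0061 | ([237.3, 156.4, 24.3, 24.5], [0.6328, 0.109, 0.0283], 416) | ([270.7, 288.1, 31.4, 46.1], [0.6412, 0.1037, 0.0309], 740)
d2 | [0.6488 0.0246 0.0287] | 0.0004 | ([264.4, 150.9, 24.3, 24.7], [0.65, 0.0255, 0.0285], 421) | ([242.4, 270.8, 35.0, 55.2], [0.6514, 0.027, 0.031], 1030)
d3 | [ 0.6394 -0.0602  0.0082] | 0.0092 | ([292.9, 153.9, 24.4, 24.9], [0.6365, -0.0635, 0.0289], 441) | ([224.4, 256.0, 33.2, 41.1], [0.6473, -0.0483, 0.0311], 833)
d4 | [ 0.6517 -0.1546  0.0234] | 0.001 | ([322.3, 149.3, 24.3, 24.7], [0.6486, -0.1549, 0.029], 406) | ([193.6, 234.4, 22.8, 32.2], [0.6555, -0.1477, 0.031], 579)
bench z -0.000963094584101043 scene 0.0007126324784869076
top 76 [0.43437942 0.17347141 0.09807297] [0.62932571 0.24890029 0.11172846]
scene 107 [0.4640404  0.17437136 0.09902724] [0.62905442 0.24979388 0.1115958 ]
```

Emit:
move_arm:
  motion:
    - [0,0,0,0,0,0.055]
    - [0,0,0,0,0,0.11]
    - [0,0,0,0,0,0.165]
    - [0,0,0,0,0,0.22]
    - [0,0,0,0,0,0.275]
    - [0,0,0,0,0,0.33]
    - [0,0,0,0,0,0.385]
    - [0,0,0,0,0,0.4247]
    - [0,0,0,0,0,0.4247]
  fingers: 1

```text
time: 1.23
tool_pos: [0.1231, 0.5102, 0.2264]
tool_rot: [-3.141, 0.001, 1.572]
contact_force: [0.5, 0.0, 0.5]
opening: 0.0919
grip_force: 0.0
```

```bash
python3 - <<'E'
from h import *
s=robot.observe(); print(s['time'],s['tool_pos'],s['tool_rot'])
c=save('wrist','w0'); print(c['vfov'],np.round(c['hand_eye'],3).tolist())
E
```

```text
1.225 [0.12305876 0.51017668 0.22639454] [-3.14131146e+00  6.83387036e-04  1.57176194e+00]
65.47159791263027 [[-0.0, 0.969, 0.246, 0.066], [1.0, 0.0, 0.0, 0.0], [0.0, 0.246, -0.969, -0.157], [0.0, 0.0, 0.0, 1.0]]
```

Emit:
move_arm:
  motion:
    - [-0.06,0.15,0,0,0,0]
    - [-0.16,0.42,0,0,0,0]
    - [-0.26,0.7,0,0,0,0]
    - [-0.36,0.98,0,0,0,0]

```text
time: 1.78
tool_pos: [0.2228, 0.4735, 0.2267]
tool_rot: [3.141, 0.0, 1.572]
contact_force: [-0.4, 0.5, 0.2]
opening: 0.0914
grip_force: 0.0
```

Emit:
move_arm:
  motion:
    - [-0.1,0.28,0,0,0,0]
    - [-0.2,0.56,0,0,0,0]
    - [-0.3,0.8,0,0,0,0]
    - [-0.36,0.98,0,0,0,0]

```text
time: 2.28
tool_pos: [0.3208, 0.4372, 0.2267]
tool_rot: [3.141, 0.0, 1.57]
contact_force: [0.4, -0.2, -0.1]
opening: 0.0922
grip_force: 0.0
```

Emit:
move_arm:
  motion:
    - [-0.1,0.28,0,0,0,0]
    - [-0.2,0.56,0,0,0,0]
    - [-0.3,0.8,0,0,0,0]
    - [-0.36,0.98,0,0,0,0]

```text
time: 2.78
tool_pos: [0.4184, 0.4015, 0.2266]
tool_rot: [-3.141, 0.0, 1.57]
contact_force: [0.7, -0.6, 0.1]
opening: 0.0915
grip_force: 0.0
```

Emit:
move_arm:
  motion:
    - [-0.1,0.28,0,0,0,0]
    - [-0.2,0.56,0,0,0,0]
    - [-0.3,0.8,0,0,0,0]
    - [-0.36,0.98,0,0,0,0]
    - [-0.36,0.98,0,0,0,0]
    - [-0.36,0.98,0,0,0,0]

```text
time: 3.52
tool_pos: [0.5144, 0.3667, 0.2267]
tool_rot: [-3.141, -0.0, 1.571]
contact_force: [0.9, 1.3, -0.0]
opening: 0.0918
grip_force: 0.0
```

```bash
cat >> h.py <<'E'
from scipy.spatial.transform import Rotation as Ro
def wrist(name):
    s=robot.observe(); c=save('wrist',name); T=np.eye(4); T[:3,:3]=Ro.from_euler('xyz',s['tool_rot']).as_matrix(); T[:3,3]=s['tool_pos']
    T=T@c['hand_eye']; np.save(f'pics/{name}_T.npy',T); print('t',round(s['time'],2),'tcp',np.round(s['tool_pos'],4),np.round(s['tool_rot'],4)); return c,T
def tops(c,T,zlo,zhi,smin=110,off=.0):
    "circles of amber/orange colour whose top lies between zlo and zhi; ellipse centre ray on the median-height plane"
    W=cloud(c,T); hsv=cv2.cvtColor(c['image'],cv2.COLOR_RGB2HSV)
    m=((hsv[...,1]>smin)&(hsv[...,0]<35)&(hsv[...,2]>60)&(W[...,2]>zlo)&(W[...,2]<zhi)&(c['range_z']>0)).astype(np.uint8)
    m=cv2.morphologyEx(m,cv2.MORPH_OPEN,np.ones((5,5),np.uint8)); R=[]
    for k in cv2.findContours(m,cv2.RETR_EXTERNAL,cv2.CHAIN_APPROX_NONE)[0]:
        if cv2.contourArea(k)<300: continue
        e=cv2.fitEllipse(cv2.convexHull(k)); mm=np.zeros_like(m); cv2.drawContours(mm,[k],-1,1,-1); z=np.median(W[(mm>0)&(m>0)][:,2])
        o,d=ray(c,e[0],T); P=o+d*(z-o[2])/d[2]; f=c['range_z'].shape[0]/2/np.tan(np.radians(c['vfov'])/2)
        x,y,w,h=cv2.boundingRect(k)
        print('px',np.round(e[0],1),'dia',np.round(np.array(e[1])/f*np.median(c['range_z'][(mm>0)&(m>0)]),4),'P',np.round(P,4),'EDGE' if x<1 or y<1 or x+w>559 or y+h>419 else ''); R.append((e[0],P))
    return R
E
python3 - <<'E'
from h import *
c,T=wrist('wM'); tops(c,T,.060,.085)
E
```

```text
t 3.52 tcp [0.5144 0.3667 0.2267] [-3.1409e+00 -2.0000e-04  1.5712e+00]
px [280.4 193.4] dia [0.0457 0.0462] P [0.5158 0.3695 0.0693]
```

Emit:
move_arm:
  motion:
    - [0.03,0.015,0.2,0,0,0]
    - [0.03,0.015,0.45,0,0,0]
    - [0.03,0.015,0.72,0,0,0]
    - [0.03,0.015,1.0,0,0,0]

```text
time: 4.08
tool_pos: [0.5158, 0.37, 0.1264]
tool_rot: [3.141, -0.001, 1.572]
contact_force: [-0.8, 0.8, 0.3]
opening: 0.0918
grip_force: 0.0
```

Emit:
move_arm:
  motion:
    - [0,0,0.25,0,0,0]
    - [0,0,0.5,0,0,0]
    - [0,0,0.75,0,0,0]
    - [0,0,0.9,0,0,0]
    - [0,0,1.0,0,0,0]

```text
time: 4.7
tool_pos: [0.5163, 0.3697, 0.0264]
tool_rot: [-3.142, -0.0, 1.571]
contact_force: [0.3, -0.1, 1.0]
opening: 0.0917
grip_force: 0.0
```

Emit:
move_arm:
  motion:
    - [0,0,0.05,0,0,0]
    - [0,0,0.05,0,0,0]

```text
time: 4.95
tool_pos: [0.5168, 0.3694, 0.022]
tool_rot: [3.141, -0.0, 1.571]
contact_force: [0.1, 0.1, -0.0]
opening: 0.0918
grip_force: 0.0
```

Emit:
move_arm:
  motion:
    - [0,0,0,0,0,0]
    - [0,0,0,0,0,0]
    - [0,0,0,0,0,0]
    - [0,0,0,0,0,0]
    - [0,0,0,0,0,0]
    - [0,0,0,0,0,0]
  fingers: -0.1
  newtons: 20

```text
time: 5.7
tool_pos: [0.5164, 0.3693, 0.0218]
tool_rot: [-3.141, 0.0, 1.571]
contact_force: [-0.9, -0.1, 1.2]
opening: 0.0517
grip_force: 20.0
```

Emit:
move_arm:
  motion:
    - [0,0,-0.1,0,0,0]
    - [0,0,-0.3,0,0,0]
    - [0,0,-0.55,0,0,0]
    - [0,0,-0.8,0,0,0]
    - [0,0,-1.0,0,0,0]

```text
time: 6.32
tool_pos: [0.5168, 0.3693, 0.1232]
tool_rot: [3.141, -0.0, 1.571]
contact_force: [0.9, -0.1, -1.6]
opening: 0.0516
grip_force: 20.0
```

Emit:
move_arm:
  motion:
    - [-0.16,0.1,-0.2,0,0,0]
    - [-0.36,0.2,-0.4,0,0,0]
    - [-0.58,0.32,-0.5,0,0,0]
    - [-0.8,0.45,-0.5,0,0,0]

```text
time: 6.82
tool_pos: [0.5623, 0.2888, 0.1733]
tool_rot: [3.139, -0.001, 1.571]
contact_force: [0.3, 0.5, -2.6]
opening: 0.0512
grip_force: 20.0
```

Emit:
move_arm:
  motion:
    - [-0.25,0.15,0,0,0,0]
    - [-0.5,0.35,0,0,0,0]
    - [-0.75,0.5,0,0,0,0]
    - [-0.92,0.65,0,0,0,0]
    - [-1.0,0.75,0,0,0,0]
    - [-1.0,0.75,0,0,0,0]

```text
time: 7.58
tool_pos: [0.637, 0.1891, 0.1715]
tool_rot: [-3.141, -0.0, 1.57]
contact_force: [-0.3, 0.3, -2.4]
opening: 0.0516
grip_force: 20.0
```

```bash
python3 - <<'E'
from h import *
c,T=wrist('wD1'); tops(c,T,.018,.042,80)
E
```

```text
t 7.58 tcp [0.637  0.1891 0.1715] [-3.1415e+00 -3.0000e-04  1.5699e+00]
px [470.1  71.9] dia [0.0222 0.0318] P [0.7991 0.3002 0.032 ] 
px [441.6  78.9] dia [0.0133 0.2092] P [0.7763 0.2948 0.0306] EDGE
```

View pics/wD1.png

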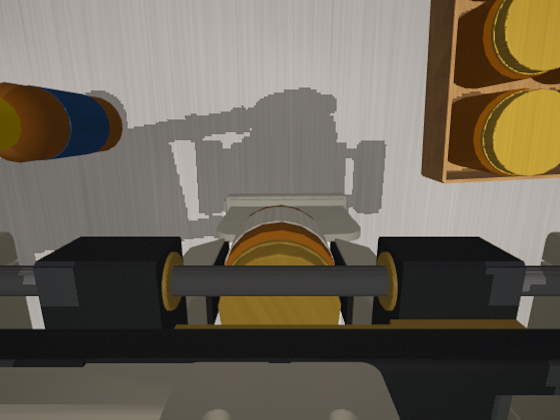

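The wrist view shows the gripper hiding rows below about 240, the held jar at (280,290), and the panel edge near row 200. It therefore sees only the +y side of the TCP. I'll go past the row and look back along it.

Emit:
move_arm:
  motion:
    - [-0.2,0,0,0,0,0]
    - [-0.45,0,0,0,0,0]
    - [-0.7,0,0,0,0,0]
    - [-0.95,0,0,0,0,0]

```text
time: 8.12
tool_pos: [0.636, 0.0931, 0.1719]
tool_rot: [-3.141, 0.0, 1.571]
contact_force: [-0.4, -1.1, -2.0]
opening: 0.0515
grip_force: 20.0
```

Emit:
move_arm:
  motion:
    - [-0.25,0,0,0,0,0]
    - [-0.5,0,0,0,0,0]
    - [-0.75,0,0,0,0,0]
    - [-0.95,0,0,0,0,0]

```text
time: 8.62
tool_pos: [0.6361, -0.002, 0.1719]
tool_rot: [-3.142, 0.0, 1.571]
contact_force: [0.4, 0.5, -2.6]
opening: 0.0512
grip_force: 20.0
```

Emit:
move_arm:
  motion:
    - [-0.25,0,0,0,0,0]
    - [-0.5,0,0,0,0,0]
    - [-0.75,0,0,0,0,0]
    - [-0.95,0,0,0,0,0]

```text
time: 9.12
tool_pos: [0.6362, -0.0969, 0.1718]
tool_rot: [-3.142, -0.0, 1.57]
contact_force: [0.1, 0.1, -1.7]
opening: 0.0513
grip_force: 20.0
```

Emit:
move_arm:
  motion:
    - [-0.25,0,0,0,0,0]
    - [-0.5,0,0,0,0,0]
    - [-0.75,0,0,0,0,0]
    - [-0.9,0,0,0,0,0]
    - [-0.95,0,0,0,0,0]
    - [-0.95,0,0,0,0,0]

```text
time: 9.88
tool_pos: [0.6365, -0.1906, 0.1716]
tool_rot: [-3.141, -0.0, 1.571]
contact_force: [0.2, 0.6, -2.3]
opening: 0.0516
grip_force: 20.0
```

```bash
python3 - <<'E'
from h import *
c,T=wrist('wD2'); tops(c,T,.018,.042,80)
E
```

```text
t 9.88 tcp [ 0.6365 -0.1906  0.1716] [-3.1415e+00 -5.0000e-04  1.5705e+00]
px [297.7 157.4] dia [0.0785 0.0795] P [ 0.6536 -0.1514  0.0294] 
px [284.3  48.8] dia [0.0785 0.0863] P [ 0.6411 -0.0608  0.0295] EDGE
```

View pics/wD2.png

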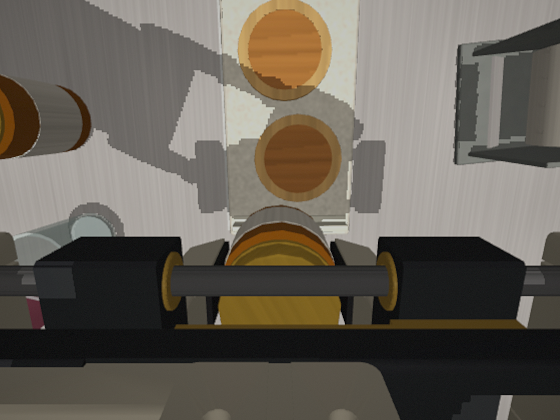

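The view shows disc 4 at (298,157) and disc 3 at (284,49), with disc 3 nearly touching the top edge. I'll take one more look from closer to disc 3.

Emit:
move_arm:
  motion:
    - [0.2,0,0,0,0,0]
    - [0.45,0,0,0,0,0]
    - [0.65,0,0,0,0,0]
    - [0.75,0,0,0,0,0]
    - [0.75,0,0,0,0,0]
    - [0.75,0,0,0,0,0]

```text
time: 10.68
tool_pos: [0.6366, -0.1162, 0.1717]
tool_rot: [3.141, 0.0, 1.57]
contact_force: [-0.7, 0.6, -2.7]
opening: 0.0519
grip_force: 20.0
```

```bash
python3 - <<'E'
from h import *
c,T=wrist('wD3'); tops(c,T,.018,.042,80)
E
```

```text
t 10.68 tcp [ 0.6366 -0.1162  0.1717] [3.1414e+00 3.0000e-04 1.5703e+00]
px [305.6 218.8] dia [0.0402 0.0641] P [ 0.6621 -0.1352  0.0292] 
px [284.  138.7] dia [0.0787 0.0802] P [ 0.6412 -0.0604  0.0295] 
px [297.7  31. ] dia [0.0787 0.0885] P [0.6523 0.027  0.0295] EDGE
```

Emit:
move_arm:
  motion:
    - [0.2,0.02,0,0,0,0]
    - [0.4,0.045,0,0,0,0]
    - [0.56,0.045,0.1,0,0,0]
    - [0.56,0.045,0.3,0,0,0]
    - [0.56,0.045,0.55,0,0,0]
    - [0.56,0.045,0.8,0,0,0]
    - [0.56,0.045,1.0,0,0,0]

```text
time: 11.6
tool_pos: [0.6403, -0.0584, 0.0698]
tool_rot: [-3.14, -0.0, 1.571]
contact_force: [0.3, -0.3, -1.8]
opening: 0.0516
grip_force: 20.0
```

Emit:
move_arm:
  motion:
    - [0,0,0.1,0,0,0]
    - [0,0,0.15,0,0,0]
    - [0,0,0.17,0,0,0]
    - [0,0,0.185,0,0,0]
    - [0,0,0.195,0,0,0]
    - [0,0,0.195,0,0,0]

```text
time: 12.35
tool_pos: [0.6411, -0.0598, 0.0525]
tool_rot: [3.141, -0.0, 1.57]
contact_force: [0.5, -0.1, -2.3]
opening: 0.052
grip_force: 20.0
```

Emit:
move_arm:
  motion:
    - [0,0,0.005,0,0,0]
    - [0,0,0.01,0,0,0]
    - [0,0,0.01,0,0,0]

```text
time: 12.72
tool_pos: [0.6411, -0.0598, 0.0518]
tool_rot: [3.141, 0.0, 1.571]
contact_force: [-1.7, 0.7, 3.3]
opening: 0.0519
grip_force: 20.0
```

Emit:
move_arm:
  motion:
    - [0,0,0,0,0,0]
    - [0,0,0,0,0,0]
    - [0,0,0,0,0,0]
    - [0,0,0,0,0,0]
  fingers: 1

```text
time: 13.22
tool_pos: [0.641, -0.0597, 0.0511]
tool_rot: [3.142, -0.0, 1.571]
contact_force: [0.6, 0.1, -0.1]
opening: 0.0867
grip_force: 0.0
```

Emit:
move_arm:
  motion:
    - [0,0,-0.1,0,0,0]
    - [0,0,-0.3,0,0,0]
    - [0,0,-0.6,0,0,0]
    - [0,0,-1.0,0,0,0]

```text
time: 13.72
tool_pos: [0.6406, -0.0596, 0.1521]
tool_rot: [-3.14, -0.0, 1.571]
contact_force: [0.3, -0.5, 0.7]
opening: 0.0916
grip_force: 0.0
```

Emit:
move_arm:
  motion:
    - [0.2,-0.2,-0.2,0,0,0]
    - [0.4,-0.5,-0.4,0,0,0]
    - [0.6,-0.75,-0.6,0,0,0]
    - [0.77,-1.0,-0.7,0,0,0]

```text
time: 14.22
tool_pos: [0.5406, 0.0179, 0.2233]
tool_rot: [3.139, 0.0, 1.571]
contact_force: [0.3, 0.8, 0.6]
opening: 0.0918
grip_force: 0.0
```

Emit:
move_arm:
  motion:
    - [0.25,-0.35,0,0,0,0]
    - [0.5,-0.65,0,0,0,0]
    - [0.7,-0.9,0,0,0,0]
    - [0.77,-1.0,0,0,0,0]
    - [0.77,-1.0,0,0,0,0]
    - [0.77,-1.0,0,0,0,0]

```text
time: 14.98
tool_pos: [0.442, 0.0937, 0.2214]
tool_rot: [3.141, 0.0, 1.57]
contact_force: [-0.1, -0.1, -1.2]
opening: 0.092
grip_force: 0.0
```

```bash
python3 - <<'E'
from h import *
c,T=wrist('wS'); tops(c,T,.038,.065)
E
```

```text
t 14.97 tcp [0.442  0.0937 0.2214] [3.1407e+00 1.0000e-04 1.5700e+00]
px [267.6 191.8] dia [0.0379 0.0385] P [0.4304 0.0948 0.0472]
```

Emit:
move_arm:
  motion:
    - [0.01,-0.115,0.2,0,0,0]
    - [0.01,-0.115,0.45,0,0,0]
    - [0.01,-0.115,0.72,0,0,0]
    - [0.01,-0.115,1.0,0,0,0]

```text
time: 15.52
tool_pos: [0.4304, 0.0947, 0.1203]
tool_rot: [3.141, 0.0, 1.57]
contact_force: [0.5, 0.4, -0.6]
opening: 0.0916
grip_force: 0.0
```

Emit:
move_arm:
  motion:
    - [0,0,0.25,0,0,0]
    - [0,0,0.5,0,0,0]
    - [0,0,0.75,0,0,0]
    - [0,0,0.9,0,0,0]
    - [0,0,1.0,0,0,0]

```text
time: 16.15
tool_pos: [0.4299, 0.0948, 0.0202]
tool_rot: [-3.141, -0.0, 1.57]
contact_force: [-0.6, -0.2, -0.4]
opening: 0.0915
grip_force: 0.0
```

Emit:
move_arm:
  motion:
    - [0,0,0.08,0,0,0]
    - [0,0,0.13,0,0,0]
    - [0,0,0.16,0,0,0]
    - [0,0,0.16,0,0,0]

```text
time: 16.65
tool_pos: [0.4296, 0.0953, 0.0053]
tool_rot: [3.141, -0.0, 1.571]
contact_force: [-0.1, -0.0, 0.3]
opening: 0.0916
grip_force: 0.0
```

Emit:
move_arm:
  motion:
    - [0,0,0,0,0,0]
    - [0,0,0,0,0,0]
    - [0,0,0,0,0,0]
    - [0,0,0,0,0,0]
    - [0,0,0,0,0,0]
    - [0,0,0,0,0,0]
    - [0,0,0,0,0,0]
  fingers: -0.3
  newtons: 20

```text
time: 17.52
tool_pos: [0.4296, 0.0953, 0.0052]
tool_rot: [3.142, -0.0, 1.571]
contact_force: [-0.7, -0.1, 0.9]
opening: 0.0435
grip_force: 20.0
```

Emit:
move_arm:
  motion:
    - [0,0,-0.1,0,0,0]
    - [0,0,-0.3,0,0,0]
    - [0,0,-0.55,0,0,0]
    - [0,0,-0.8,0,0,0]
    - [0,0,-1.0,0,0,0]

```text
time: 18.15
tool_pos: [0.4296, 0.0953, 0.1068]
tool_rot: [3.141, -0.0, 1.571]
contact_force: [0.9, -0.6, -1.5]
opening: 0.0433
grip_force: 20.0
```

Emit:
move_arm:
  motion:
    - [-0.15,0.15,-0.2,0,0,0]
    - [-0.35,0.32,-0.4,0,0,0]
    - [-0.6,0.55,-0.6,0,0,0]
    - [-0.83,0.75,-0.6,0,0,0]

```text
time: 18.65
tool_pos: [0.506, 0.0114, 0.1675]
tool_rot: [3.138, 0.0, 1.571]
contact_force: [-0.4, -0.0, -1.6]
opening: 0.0435
grip_force: 20.0
```

Emit:
move_arm:
  motion:
    - [-0.25,0.2,0,0,0,0]
    - [-0.5,0.4,0,0,0,0]
    - [-0.7,0.6,0,0,0,0]
    - [-0.83,0.75,0,0,0,0]

```text
time: 19.15
tool_pos: [0.5799, -0.0717, 0.1656]
tool_rot: [-3.142, -0.0, 1.57]
contact_force: [-0.2, -0.7, -1.0]
opening: 0.0437
grip_force: 20.0
```

Emit:
move_arm:
  motion:
    - [-0.25,0.2,0,0,0,0]
    - [-0.5,0.4,0,0,0,0]
    - [-0.7,0.6,0,0,0,0]
    - [-0.81,0.74,0,0,0,0]
    - [-0.81,0.74,0,0,0,0]
    - [-0.81,0.74,0,0,0,0]

```text
time: 19.9
tool_pos: [0.6528, -0.1512, 0.1652]
tool_rot: [-3.141, -0.001, 1.571]
contact_force: [0.6, 0.0, -0.3]
opening: 0.0435
grip_force: 20.0
```

Take 1 mm in x and descend.

Emit:
move_arm:
  motion:
    - [0,0.01,0.1,0,0,0]
    - [0,0.01,0.3,0,0,0]
    - [0,0.01,0.55,0,0,0]
    - [0,0.01,0.8,0,0,0]
    - [0,0.01,1.0,0,0,0]

```text
time: 20.52
tool_pos: [0.6536, -0.1509, 0.0636]
tool_rot: [-3.14, -0.001, 1.571]
contact_force: [-0.3, 0.4, -0.7]
opening: 0.0436
grip_force: 20.0
```

Emit:
move_arm:
  motion:
    - [0,0,0.12,0,0,0]
    - [0,0,0.22,0,0,0]
    - [0,0,0.26,0,0,0]
    - [0,0,0.275,0,0,0]
    - [0,0,0.287,0,0,0]
    - [0,0,0.287,0,0,0]

```text
time: 21.28
tool_pos: [0.6547, -0.1518, 0.0369]
tool_rot: [3.141, 0.0, 1.571]
contact_force: [0.3, 0.7, -1.1]
opening: 0.0435
grip_force: 20.0
```

Emit:
move_arm:
  motion:
    - [0,0,0.006,0,0,0]
    - [0,0,0.012,0,0,0]
    - [0,0,0.012,0,0,0]

```text
time: 21.65
tool_pos: [0.6545, -0.1517, 0.0353]
tool_rot: [-3.142, -0.0, 1.571]
contact_force: [-0.8, -0.3, -1.4]
opening: 0.0439
grip_force: 20.0
```

Emit:
move_arm:
  motion:
    - [0,-0.01,0.005,0,0,0]
    - [0,-0.01,0.007,0,0,0]
    - [0,-0.01,0.007,0,0,0]

```text
time: 22.02
tool_pos: [0.6541, -0.1518, 0.0353]
tool_rot: [3.14, 0.0, 1.571]
contact_force: [1.9, 0.1, 4.2]
opening: 0.0436
grip_force: 20.0
```

Emit:
move_arm:
  motion:
    - [0,0,0,0,0,0]
    - [0,0,0,0,0,0]
    - [0,0,0,0,0,0]
    - [0,0,0,0,0,0]
  fingers: 0.65

```text
time: 22.52
tool_pos: [0.6533, -0.1517, 0.0344]
tool_rot: [-3.141, -0.0, 1.571]
contact_force: [-0.4, -0.0, 0.2]
opening: 0.075
grip_force: 0.0
```

Emit:
move_arm:
  motion:
    - [0,0,-0.1,0,0,0]
    - [0,0,-0.3,0,0,0]
    - [0,0,-0.6,0,0,0]
    - [0,0,-1.0,0,0,0]

```text
time: 23.02
tool_pos: [0.653, -0.1516, 0.1354]
tool_rot: [-3.14, -0.001, 1.571]
contact_force: [0.3, -0.7, 0.1]
opening: 0.0756
grip_force: 0.0
```

Emit:
move_arm:
  motion:
    - [-0.2,-0.1,-0.3,0,0,0]
    - [-0.45,-0.3,-0.6,0,0,0]
    - [-0.7,-0.45,-0.9,0,0,0]
    - [-1.0,-0.65,-0.9,0,0,0]

```text
time: 23.52
tool_pos: [0.5892, -0.2528, 0.2287]
tool_rot: [3.136, 0.003, 1.571]
contact_force: [-0.1, -0.1, -0.5]
opening: 0.0757
grip_force: 0.0
```

Emit:
move_arm:
  motion:
    - [-0.3,-0.2,0,0,0,0]
    - [-0.6,-0.4,0,0,0,0]
    - [-0.85,-0.55,0,0,0,0]
    - [-1.0,-0.65,0,0,0,0]
    - [-1.0,-0.65,0,0,0,0]
    - [-1.0,-0.65,0,0,0,0]

```text
time: 24.28
tool_pos: [0.524, -0.3508, 0.2247]
tool_rot: [3.141, -0.0, 1.571]
contact_force: [-0.2, 0.4, 0.9]
opening: 0.0755
grip_force: 0.0
```

```bash
python3 - <<'E'
from h import *
c,T=wrist('wL'); tops(c,T,.08,.112)
W=cloud(c,T); i=c['image'].astype(int); m=(i[...,0]>i[...,1]+50)&(i[...,2]>i[...,1]+15)&(W[...,2]>.085); print('pink',m.sum(),np.percentile(W[m],[1,50,99],axis=0).round(3) if m.any() else '')
E
```

```text
t 24.27 tcp [ 0.524  -0.3508  0.2247] [ 3.1412e+00 -5.0000e-04  1.5712e+00]
px [278.9 200.1] dia [0.052  0.0531] P [ 0.5241 -0.3489  0.0932] 
pink 4417 [[ 0.336 -0.357  0.092]
 [ 0.373 -0.321  0.093]
 [ 0.659 -0.289  0.095]]
```

View pics/wL.png

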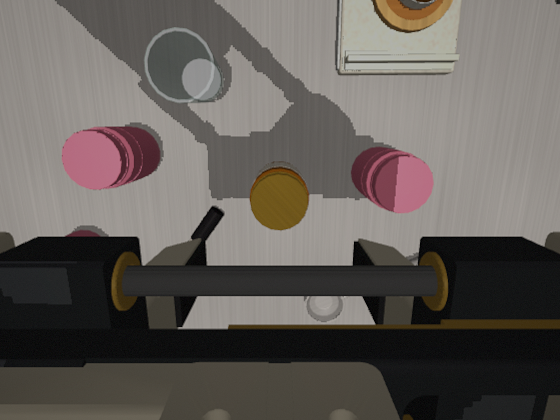

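The view shows L's gold lid at (279,200), pink jars at (97,157) and (398,181) clear of the fingers, and the empty jar at (182,65). I'll descend on L.

Emit:
move_arm:
  motion:
    - [0.02,0,0.2,0,0,0]
    - [0.02,0,0.45,0,0,0]
    - [0.02,0,0.72,0,0,0]
    - [0.02,0,1.0,0,0,0]

```text
time: 24.82
tool_pos: [0.5242, -0.3486, 0.1239]
tool_rot: [3.141, 0.0, 1.572]
contact_force: [0.8, -0.2, -0.1]
opening: 0.0755
grip_force: 0.0
```

Emit:
move_arm:
  motion:
    - [0,0,0.2,0,0,0]
    - [0,0,0.4,0,0,0]
    - [0,0,0.6,0,0,0]
    - [0,0,0.75,0,0,0]
    - [0,0,0.84,0,0,0]
    - [0,0,0.84,0,0,0]

```text
time: 25.58
tool_pos: [0.5234, -0.3493, 0.0401]
tool_rot: [-3.141, -0.001, 1.571]
contact_force: [0.5, -0.1, -0.1]
opening: 0.0752
grip_force: 0.0
```

Emit:
move_arm:
  motion:
    - [0,0,0,0,0,0]
    - [0,0,0,0,0,0]
    - [0,0,0,0,0,0]
    - [0,0,0,0,0,0]
    - [0,0,0,0,0,0]
    - [0,0,0,0,0,0]
  fingers: 0
  newtons: 28

```text
time: 26.32
tool_pos: [0.5237, -0.35, 0.0413]
tool_rot: [3.141, 0.001, 1.57]
contact_force: [-0.8, 0.8, 5.7]
opening: 0.0574
grip_force: 28.0
```

Emit:
move_arm:
  motion:
    - [0,0,-0.1,0,0,0]
    - [0,0,-0.3,0,0,0]
    - [0,0,-0.55,0,0,0]
    - [0,0,-0.8,0,0,0]
    - [0,0,-1.0,0,0,0]

```text
time: 26.95
tool_pos: [0.5232, -0.3494, 0.1411]
tool_rot: [-3.141, -0.001, 1.571]
contact_force: [-0.3, 0.1, -4.7]
opening: 0.0577
grip_force: 28.0
```

Emit:
move_arm:
  motion:
    - [0.15,0.07,-0.25,0,0,0]
    - [0.4,0.17,-0.45,0,0,0]
    - [0.65,0.28,-0.55,0,0,0]
    - [0.9,0.39,-0.55,0,0,0]

```text
time: 27.45
tool_pos: [0.5627, -0.2589, 0.1962]
tool_rot: [3.141, -0.0, 1.57]
contact_force: [-0.6, 0.5, -4.8]
opening: 0.0573
grip_force: 28.0
```

Emit:
move_arm:
  motion:
    - [0.25,0.1,0,0,0,0]
    - [0.5,0.2,0,0,0,0]
    - [0.75,0.32,0,0,0,0]
    - [1.0,0.44,0,0,0,0]

```text
time: 27.95
tool_pos: [0.6062, -0.1586, 0.195]
tool_rot: [-3.14, -0.001, 1.571]
contact_force: [0.0, -0.2, -4.4]
opening: 0.0577
grip_force: 28.0
```

Emit:
move_arm:
  motion:
    - [0.25,0.1,0,0,0,0]
    - [0.5,0.2,0,0,0,0]
    - [0.75,0.32,0,0,0,0]
    - [0.95,0.4,0,0,0,0]
    - [1.0,0.44,0,0,0,0]
    - [1.0,0.44,0,0,0,0]

```text
time: 28.7
tool_pos: [0.6504, -0.0599, 0.1953]
tool_rot: [-3.141, 0.0, 1.571]
contact_force: [-0.7, -0.1, -4.1]
opening: 0.0574
grip_force: 28.0
```

```bash
python3 - <<'E'
from h import *
c,T=wrist('wD5'); tops(c,T,.018,.042,80)
E
```

```text
t 28.7 tcp [ 0.6504 -0.0599  0.1953] [-3.1410e+00  3.0000e-04  1.5709e+00]
px [269.9 190.5] dia [0.0671 0.076 ] P [ 0.6413 -0.0559  0.0294] 
px [281.1 103.9] dia [0.0787 0.0821] P [0.6524 0.0271 0.0295] 
px [263.2   3.8] dia [0.0791 0.092 ] P [0.6366 0.1111 0.0295] EDGE
```

View pics/wD5.png

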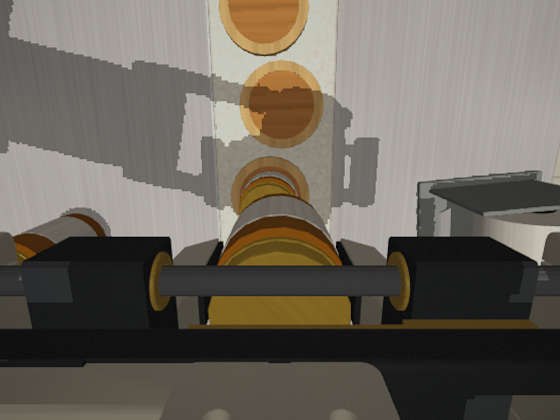

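The view shows disc 2 clear at (281,104), M standing on disc 3 at (270,190), and disc 1 at the top edge at (263,4).

Emit:
move_arm:
  motion:
    - [0.2,0.01,0,0,0,0]
    - [0.45,0.02,0,0,0,0]
    - [0.7,0.02,0,0,0,0]
    - [0.865,0.02,0,0,0,0]
    - [0.865,0.02,0.15,0,0,0]
    - [0.865,0.02,0.4,0,0,0]
    - [0.865,0.02,0.65,0,0,0]
    - [0.865,0.02,0.85,0,0,0]
    - [0.865,0.02,1.0,0,0,0]

```text
time: 29.88
tool_pos: [0.6518, 0.0257, 0.0936]
tool_rot: [-3.139, 0.0, 1.57]
contact_force: [0.8, 0.7, -4.1]
opening: 0.0578
grip_force: 28.0
```

Emit:
move_arm:
  motion:
    - [0,0,0.1,0,0,0]
    - [0,0,0.18,0,0,0]
    - [0,0,0.21,0,0,0]
    - [0,0,0.225,0,0,0]
    - [0,0,0.225,0,0,0]

```text
time: 30.5
tool_pos: [0.6528, 0.0268, 0.0735]
tool_rot: [3.141, -0.0, 1.571]
contact_force: [0.2, 0.4, -4.3]
opening: 0.0576
grip_force: 28.0
```

Emit:
move_arm:
  motion:
    - [0,0,0.005,0,0,0]
    - [0,0,0.01,0,0,0]
    - [0,0,0.01,0,0,0]

```text
time: 30.88
tool_pos: [0.6525, 0.0268, 0.0722]
tool_rot: [3.142, -0.0, 1.571]
contact_force: [0.7, 0.4, -4.7]
opening: 0.0576
grip_force: 28.0
```

Emit:
move_arm:
  motion:
    - [0,0,0.005,0,0,0]
    - [0,0,0.01,0,0,0]
    - [0,0,0.01,0,0,0]

```text
time: 31.25
tool_pos: [0.6525, 0.0268, 0.0713]
tool_rot: [3.141, -0.0, 1.571]
contact_force: [-0.1, -0.2, -2.2]
opening: 0.0572
grip_force: 28.0
```

Emit:
move_arm:
  motion:
    - [0,0,0.005,0,0,0]
    - [0,0,0.005,0,0,0]

```text
time: 31.5
tool_pos: [0.6526, 0.0268, 0.0713]
tool_rot: [3.141, -0.0, 1.571]
contact_force: [-3.9, -1.0, 3.6]
opening: 0.0575
grip_force: 28.0
```

Emit:
move_arm:
  motion:
    - [0,0,0,0,0,0]
    - [0,0,0,0,0,0]
    - [0,0,0,0,0,0]
    - [0,0,0,0,0,0]
  fingers: 1

```text
time: 32.0
tool_pos: [0.6526, 0.0267, 0.0705]
tool_rot: [3.141, -0.0, 1.571]
contact_force: [-0.0, -0.5, -0.1]
opening: 0.0902
grip_force: 0.0
```

Emit:
move_arm:
  motion:
    - [0,0,-0.1,0,0,0]
    - [0,0,-0.3,0,0,0]
    - [0,0,-0.6,0,0,0]
    - [0,0,-1.0,0,0,0]

```text
time: 32.5
tool_pos: [0.6521, 0.0268, 0.1715]
tool_rot: [-3.14, -0.0, 1.571]
contact_force: [0.5, -0.1, 0.1]
opening: 0.0918
grip_force: 0.0
```

Emit:
move_arm:
  motion:
    - [-0.1,-0.2,-0.3,0,0,0]
    - [-0.25,-0.45,-0.6,0,0,0]
    - [-0.4,-0.7,-0.7,0,0,0]
    - [-0.6,-1.0,-0.7,0,0,0]

```text
time: 33.0
tool_pos: [0.5524, -0.0336, 0.2426]
tool_rot: [3.138, 0.001, 1.571]
contact_force: [-0.0, 0.2, -0.9]
opening: 0.0919
grip_force: 0.0
```

Emit:
move_arm:
  motion:
    - [-0.2,-0.3,0,0,0,0]
    - [-0.4,-0.6,0,0,0,0]
    - [-0.6,-0.85,0,0,0,0]
    - [-0.83,-1.0,0,0,0,0]

```text
time: 33.5
tool_pos: [0.4515, -0.1166, 0.2416]
tool_rot: [3.14, 0.0, 1.571]
contact_force: [-0.2, 0.3, 0.3]
opening: 0.0918
grip_force: 0.0
```

Emit:
move_arm:
  motion:
    - [0,-0.15,0,0,0,0]
    - [0,-0.27,0,0,0,0]
    - [0,-0.27,0,0,0,0]
    - [0,-0.27,0,0,0,0]

```text
time: 34.0
tool_pos: [0.4259, -0.1158, 0.2408]
tool_rot: [3.141, 0.0, 1.571]
contact_force: [0.4, -0.1, -0.2]
opening: 0.0913
grip_force: 0.0
```

```bash
python3 - <<'E'
from h import *
c,T=wrist('wXL'); tops(c,T,.105,.135)
E
```

```text
t 34.0 tcp [ 0.4259 -0.1158  0.2408] [3.1409 0.     1.5713]
px [277.6 202.5] dia [0.0561 0.0567] P [ 0.4249 -0.1144  0.1172] 
px [559.8  29.4] dia [0.0275 0.0465] P [0.6401 0.0223 0.1231] EDGE
```

Emit:
move_arm:
  motion:
    - [0.015,-0.01,0.2,0,0,0]
    - [0.015,-0.01,0.45,0,0,0]
    - [0.015,-0.01,0.72,0,0,0]
    - [0.015,-0.01,1.0,0,0,0]

```text
time: 34.55
tool_pos: [0.4251, -0.1145, 0.1397]
tool_rot: [3.141, 0.0, 1.571]
contact_force: [-0.6, -0.4, -0.2]
opening: 0.0917
grip_force: 0.0
```

Emit:
move_arm:
  motion:
    - [0,0,0.2,0,0,0]
    - [0,0,0.4,0,0,0]
    - [0,0,0.6,0,0,0]
    - [0,0,0.72,0,0,0]
    - [0,0,0.77,0,0,0]
    - [0,0,0.77,0,0,0]

```text
time: 35.3
tool_pos: [0.4247, -0.1147, 0.0636]
tool_rot: [3.142, -0.0, 1.571]
contact_force: [-0.4, 0.4, -0.2]
opening: 0.0919
grip_force: 0.0
```

Emit:
move_arm:
  motion:
    - [0,0,0,0,0,0]
    - [0,0,0,0,0,0]
    - [0,0,0,0,0,0]
    - [0,0,0,0,0,0]
    - [0,0,0,0,0,0]
    - [0,0,0,0,0,0]
  fingers: 0.1
  newtons: 35

```text
time: 36.05
tool_pos: [0.4245, -0.1147, 0.0638]
tool_rot: [3.141, 0.0, 1.571]
contact_force: [-1.8, 0.0, 3.8]
opening: 0.0613
grip_force: 35.0
```

Emit:
move_arm:
  motion:
    - [0,0,-0.1,0,0,0]
    - [0,0,-0.3,0,0,0]
    - [0,0,-0.55,0,0,0]
    - [0,0,-0.8,0,0,0]
    - [0,0,-1.0,0,0,0]

```text
time: 36.67
tool_pos: [0.4242, -0.1145, 0.1646]
tool_rot: [-3.141, -0.0, 1.571]
contact_force: [-0.5, -0.7, -4.7]
opening: 0.0614
grip_force: 35.0
```

Emit:
move_arm:
  motion:
    - [0,0,-0.2,0,0,0]
    - [0.1,0.1,-0.45,0,0,0]
    - [0.25,0.3,-0.6,0,0,0]
    - [0.4,0.55,-0.6,0,0,0]
    - [0.55,0.8,-0.6,0,0,0]
    - [0.7,1.0,-0.6,0,0,0]

```text
time: 37.42
tool_pos: [0.5248, -0.044, 0.2233]
tool_rot: [-3.14, -0.0, 1.571]
contact_force: [-0.2, -1.6, -5.1]
opening: 0.0619
grip_force: 35.0
```

Emit:
move_arm:
  motion:
    - [0.15,0.22,0,0,0,0]
    - [0.35,0.5,0,0,0,0]
    - [0.55,0.75,0,0,0,0]
    - [0.68,0.93,0,0,0,0]
    - [0.73,1.0,0,0,0,0]
    - [0.73,1.0,0,0,0,0]
    - [0.73,1.0,0,0,0,0]

```text
time: 38.3
tool_pos: [0.6238, 0.0277, 0.2236]
tool_rot: [-3.141, 0.0, 1.57]
contact_force: [0.1, 0.5, -4.6]
opening: 0.0614
grip_force: 35.0
```

```bash
python3 - <<'E'
from h import *
c,T=wrist('wD6'); tops(c,T,.018,.042,80)
E
```

```text
t 38.3 tcp [0.6238 0.0277 0.2236] [-3.1407e+00  1.0000e-04  1.5700e+00]
px [305.1 176.3] dia [0.0471 0.0695] P [0.652  0.0418 0.0292] 
px [291.5 109.1] dia [0.0788 0.0815] P [0.6367 0.1114 0.0294]
```

View pics/wD6.png

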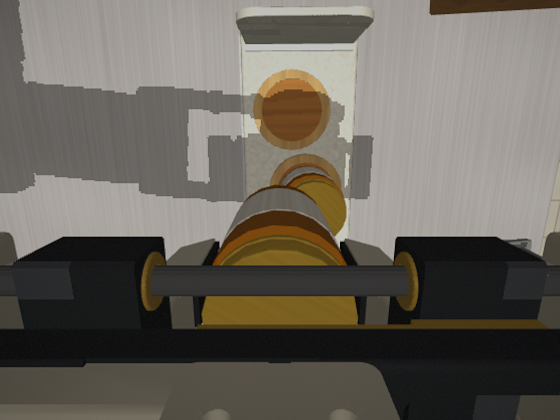

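The view shows disc 1 clear at (291,109), the panel beyond it at row 20, and L standing on disc 2. I'll set XL down there.

Emit:
move_arm:
  motion:
    - [0.15,0.05,0,0,0,0]
    - [0.35,0.1,0,0,0,0]
    - [0.55,0.13,0,0,0,0]
    - [0.72,0.13,0,0,0,0]
    - [0.835,0.13,0,0,0,0]
    - [0.835,0.13,0.1,0,0,0]
    - [0.835,0.13,0.3,0,0,0]
    - [0.835,0.13,0.55,0,0,0]
    - [0.835,0.13,0.78,0,0,0]
    - [0.835,0.13,0.93,0,0,0]
    - [0.835,0.13,1.0,0,0,0]
    - [0.835,0.13,1.0,0,0,0]

```text
time: 39.85
tool_pos: [0.6376, 0.1115, 0.1235]
tool_rot: [-3.141, 0.0, 1.57]
contact_force: [0.9, 0.8, -4.1]
opening: 0.0613
grip_force: 35.0
```

Emit:
move_arm:
  motion:
    - [0,0,0.1,0,0,0]
    - [0,0,0.19,0,0,0]
    - [0,0,0.24,0,0,0]
    - [0,0,0.265,0,0,0]
    - [0,0,0.28,0,0,0]
    - [0,0,0.28,0,0,0]

```text
time: 40.6
tool_pos: [0.6376, 0.1118, 0.0957]
tool_rot: [3.141, -0.0, 1.571]
contact_force: [0.7, -0.4, -4.1]
opening: 0.0613
grip_force: 35.0
```

Emit:
move_arm:
  motion:
    - [0,0,0.005,0,0,0]
    - [0,0,0.01,0,0,0]
    - [0,0,0.01,0,0,0]

```text
time: 40.98
tool_pos: [0.6375, 0.1118, 0.0946]
tool_rot: [3.142, -0.0, 1.571]
contact_force: [0.1, 0.3, -3.6]
opening: 0.0613
grip_force: 35.0
```

Emit:
move_arm:
  motion:
    - [0,-0.005,0.005,0,0,0]
    - [0,-0.005,0.01,0,0,0]
    - [0,-0.005,0.01,0,0,0]

```text
time: 41.35
tool_pos: [0.637, 0.1118, 0.0939]
tool_rot: [3.142, -0.0, 1.571]
contact_force: [-1.0, -0.1, -1.7]
opening: 0.0614
grip_force: 35.0
```

Emit:
move_arm:
  motion:
    - [0,0,0.006,0,0,0]
    - [0,0,0.006,0,0,0]

```text
time: 41.6
tool_pos: [0.637, 0.1118, 0.0939]
tool_rot: [3.141, -0.0, 1.571]
contact_force: [-4.3, 0.2, 5.7]
opening: 0.0617
grip_force: 35.0
```

Emit:
move_arm:
  motion:
    - [0,0,0,0,0,0]
    - [0,0,0,0,0,0]
    - [0,0,0,0,0,0]
    - [0,0,0,0,0,0]
  fingers: 1

```text
time: 42.1
tool_pos: [0.6371, 0.1118, 0.0929]
tool_rot: [3.142, -0.0, 1.571]
contact_force: [0.8, -0.4, -0.2]
opening: 0.091
grip_force: 0.0
```

Emit:
move_arm:
  motion:
    - [0,0,-0.1,0,0,0]
    - [0,0,-0.3,0,0,0]
    - [0,0,-0.6,0,0,0]
    - [0,0,-1.0,0,0,0]

```text
time: 42.6
tool_pos: [0.6367, 0.1117, 0.1939]
tool_rot: [-3.14, -0.0, 1.571]
contact_force: [1.0, -0.0, -0.2]
opening: 0.092
grip_force: 0.0
```

Emit:
move_arm:
  motion:
    - [0,-0.2,-0.25,0,0,0]
    - [0,-0.5,-0.5,0,0,0]
    - [0,-0.75,-0.5,0,0,0]
    - [0,-1.0,-0.5,0,0,0]

```text
time: 43.1
tool_pos: [0.5364, 0.1118, 0.2443]
tool_rot: [3.139, -0.0, 1.571]
contact_force: [-0.2, 0.3, -1.0]
opening: 0.0918
grip_force: 0.0
```

Emit:
move_arm:
  motion:
    - [0,-0.3,0,0,0,0]
    - [0,-0.6,0,0,0,0]
    - [0,-0.8,0,0,0,0]
    - [0,-1.0,0,0,0,0]
    - [0,-1.0,0,0,0,0]
    - [0,-1.0,0,0,0,0]

```text
time: 43.85
tool_pos: [0.4379, 0.1118, 0.2436]
tool_rot: [3.14, -0.0, 1.57]
contact_force: [0.9, 0.3, -0.7]
opening: 0.0919
grip_force: 0.0
```

```bash
python3 - <<'E'
from h import *
s=save('scene','sF'); t=save('top','tF')
cv2.imwrite('pics/F.png',np.vstack([cv2.resize(s['image'][170:360,130:410],(560,380)),cv2.resize(t['image'][110:210,190:380],(560,220*1))])[:600,:,::-1])
T=t['extrinsics']
for lo,hi in ((.105,.16),(.09,.105),(.07,.09)):pass
for n,z in (('discs',(.02,.04)),('S',(.068,.084)),('M',(.09,.106)),('L',(.115,.13)),('XL',(.14,.155))):
    print(n); W=cloud(t,T); m=(W[...,2]>z[0])&(W[...,2]<z[1])&(W[...,0]>.57)&(W[...,0]<.7)&(W[...,1]>-.21)&(W[...,1]<.16)
    hsv=cv2.cvtColor(t['image'],cv2.COLOR_RGB2HSV); m&=(hsv[...,1]>110)
    if n!='discs': print(m.sum(),W[m].mean(0).round(4))
print(robot.observe()['time'])
E
```

```text
discs
S
169 [ 0.6452 -0.1333  0.0762]
M
234 [ 0.6356 -0.0473  0.0986]
L
288 [0.6434 0.0354 0.1228]
XL
280 [0.6328 0.1089 0.1464]
43.95
```

View pics/F.png

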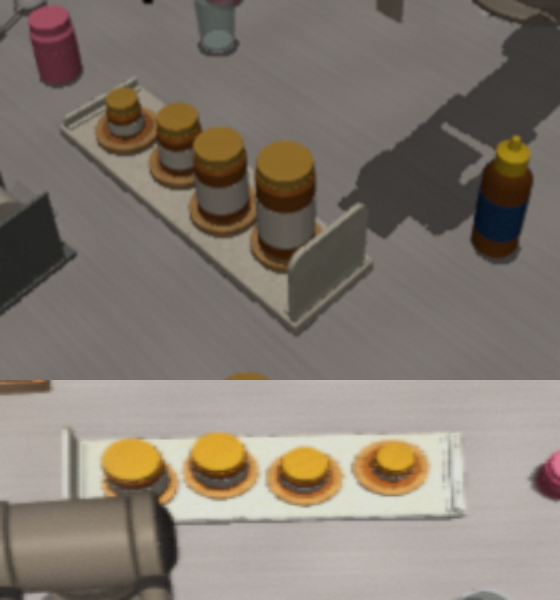

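The crops show all four jars upright and centred on their discs, stepping down from XL beside the panel at (320,260) to S at the far end at (122,115). The bottle is still standing. I'll hand in.

```bash
python3 -c "
from cell import robot; print(robot.hand_in())"
```

```text
the job is handed in; nothing more can be done
None
```

The four gold-lidded jars stand upright on the discs, tallest by the side panel down to the smallest at the far end; each was set down gently, the bottle was left standing, and the job was handed in at about 44 s with no verdict returned.

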